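# Prop the calibration guard open and run the trim knob to its stop

## Task

Swing the orange spring guard of the calibration unit up and over, and lay the red-handled prop pin across the two rests behind the knob, so that the pin alone holds the guard open. Then turn the black trim knob clockwise until it comes up firmly against its sprung stop, without straining the stop, and let go, leaving the guard propped. Be gentle with the unit and do not disturb the spool, the relay or the terminal strip.

Things in the scene. Friction and masses are not known exactly. Their poses are not given: they have to be found in the camera images.
- cal_unit: grey calibration unit fixed to the bench, 130 (x) x 104 (y) x 40 mm; origin under its centre, x away from the robot, z up. Knob axis at x -10, y 0. Behind the knob two grey brackets (6 mm thick, y = +-39 mm) carry the guard's hinge (x +30, z 83 mm) and, on top, a dark open rest each. Pressing the pin on the unit or guard with more than 25 N damages it
- guard (a joint): opening angle of the orange flip guard: 0 shut (level over the knob), 1.57 upright, 2.36 leaning on the pin in the rests, 2.75 fully back. A light spring shuts it from any angle (about 0.06 N m when shut, 0.1 N m at 2.4 rad), so it falls shut when let go
- guard_hinge (a point): point on the guard's hinge axis at mid width; the axis is the unit's y. The guard is a flat plate, 64 mm wide, 4 mm thick, mid-plane through the hinge axis, reaching 68 mm from it (towards the unit's -x when shut). Shut, its smooth underside is 41 mm above the unit's top panel, open in front and at the sides
- guard_lip (a point): middle of the guard's front edge, 68 mm from the hinge, moving with the guard. When shut, the front 14 mm stand out beyond the knob even when that points straight at the lip, so the pin's rod can go under the lip from the front
- pin_rest (a point): place of the pin's axis at mid width when it lies in the rests, along the unit's y: unit x 42.7, z 105.6 mm. Each rest is an L lying back at 45 deg: front wall (13 mm up the slope from this point) and a 21 mm floor square to it, open to +x and +z. Bring the pin down the slope from behind with the guard pushed past 2.4 rad; let go, the guard presses it on the front walls and it stays
- pin_grip (a point): loose prop pin, about 85 g, lying on the bench: centre of its red grip, 16 x 16 mm, 50 mm long along the pin's y. A bare steel rod, 10 mm thick, runs on along +y for 94 mm to a 16 mm collar, 6 mm long. z is up as it lies; this point is then 8 mm above the thin green mat
- pin_rod (a point): middle of the pin's bare rod, on its axis, 71 mm from the grip's centre. Seated, it is over the middle of the rests: collar beyond one bracket, grip beyond the other, some 5 mm of play each way
- knob_grip (a point): black bar knob with a vertical axis: point on the axis 27 mm above the unit's panel (67 mm above the bench), a good height to grip. Bar 26 mm long (point x), 12 mm wide (point y), 6 to 36 mm above the panel; under it a disc of radius 18 mm, 3 mm thick. White pointer at the -x end. Light friction (0.025 N m); stays where it is left
- knob_pointer (a point): white pointer end of the knob, 13 mm from its axis, top edge. It starts roughly towards the robot (up to 1.1 rad either side); the stop comes after 0.5 to 1.25 rad of clockwise turn (seen from above), somewhere in the white band on the panel (0.2 to 0.7 rad clockwise from the unit's -x direction). It cannot be seen, only felt
- stop_spring (a joint): how far the knob has pushed its sprung stop (rad): 0 until the knob meets the stop with more than 0.06 N m, then 1.2 N m more per rad. From 0.08 rad (0.16 N m), kept 0.2 s, the knob counts as firmly home; beyond 0.22 rad (0.32 N m) the stop is strained and spoilt. Springs back to 0 when the knob is let go
- solder_spool: bystander: wire spool standing on the bench, 50 mm across, 26 mm high; origin under its centre
- spare_relay: bystander: black relay block 45 x 60 x 27 mm; origin under its centre
- terminal_strip: bystander: white terminal strip 20 x 52 x 17 mm; origin under its centre
- prop_pin: the whole prop pin; origin under the centre of its grip, axes as for the grip

How it is judged (in metres and radians):
On the way, in this order (a step that is already met when the one before it is completed fails the run):
1. the pin lies in the two rests, let go, and holds the guard open (value of joint guard between 2.15 and 2.5 rad and x of pin_rod in the frame of cal_unit between 0.0347 and 0.0527 m and z of pin_rod in the frame of cal_unit between 0.0976 and 0.1156 m and contact force between the fingers and prop_pin below 0.05 N), for 0.3 s.
2. the knob is held firmly against its stop (value of joint stop_spring above 0.08 rad), for 0.2 s.
At the end, for the whole second after the job is handed in: guard propped at 2.15 to 2.5 rad by the pin, whose rod lies within 9 mm (x, z) of its place in the rests, at rest and let go; the knob has borne on its stop (0.08 rad or more for 0.2 s) and, let go, points into the white band with the stop sprung back under 0.03 rad (all of step 1 and value of joint stop_spring below 0.03 rad and linear speed of prop_pin below 0.02 m/s and y of knob_pointer in the frame of cal_unit above 0 m and x of knob_pointer in the frame of cal_unit below -0.016 m); the robot touches nothing.
It fails at once if the stop is strained (pushed beyond 0.22 rad) (value of joint stop_spring above 0.22 rad).
It fails at once if the pin is pressed on the unit or its guard with 25 N or more (contact force between prop_pin and cal_unit above 25 N).
It fails at once if the solder spool is moved more than 20 mm (distance of solder_spool from where it was at the start of the episode above 0.02 m).
It fails at once if the spare relay is moved more than 20 mm (distance of spare_relay from where it was at the start of the episode above 0.02 m).
It fails at once if the terminal strip is moved more than 20 mm (distance of terminal_strip from where it was at the start of the episode above 0.02 m).
It also fails if it takes over 72 s, if anything falls off the work surface, if the arm or the gripper's body presses on something with over 40 N, if the wrist force passes 120 N, or if a joint passes its speed limit or range.

## Robot

A 6-joint arm with a two-finger parallel gripper is mounted at the origin on a cart in front of the work surface, level with it; the furniture and walls round the work are solid. World frame = base frame: x ahead of the robot, y to its left, z up, the work surface at z = 0. Lengths are in mm, angles in degrees, forces in N, time in s.
With the tool pointing down it reaches from about 300 to 850 mm from the base axis. Payload 4.2 kg.
Tool frame: the origin (TCP) lies on the centre line of the jaws, within the pads' length; the fingertips stand 14 mm ahead of it and the grasp point (between the pads) lies 5 mm behind it; z points along the fingers, y is the line along which they close (so a half turn about z gives the same grasp; the last joint's range is limited). The gripper opens to 91 mm and grips with 3 to 60 N. Pads are 32 mm wide; open, the fingers measure 118 mm over their backs; the gripper's body (76 mm by 178 mm) begins 60 mm behind the grasp point.
Start: joints at [-70.932, 18.312, 89.639, -0, 72.044, -1.146], TCP at [198.683, -539.603, 188.976] pointing down, gripper open.
Joint ranges: [-177.97, 177.97], [-48.28, 115.42], [12.27, 149.76], [-77.06, 257.06], [2.81, 150.46], [-146.56, 146.56]. Speed limits (degrees/s): [147.25, 147.25, 180, 180, 180, 180].

## Interface

Orientations are given as [roll, pitch, yaw] about the fixed x, y, z axes, in that order (R = Rz(yaw) Ry(pitch) Rx(roll)).
In Python, from workcell import env gives the robot as it stands.
- The arm moves only by the tool arm_command, never from a script. Its argument "motion" is a list of rows, each an object with "offset": the shift along the tool's x, y, z in m, a list of three; "spin": the turn about the tool's z in rad. In form: [{"offset": [tx, ty, tz], "spin": spin}, ...]. A call has 1 to 5 rows; each row shifts and turns the commanded pose from where the row before left it, along the tool's axes as they then stand; what a row does not reach is not made up. A row lasts 1/8 s, in which the tool goes at most 62.5 mm and 10.7 degrees, less where a joint would pass 70% of its speed; a pose out of reach is approached as far as the arm can. A call with a gripper value outside its range is refused whole. "jaw" is the finger opening in m, from 0 to 0.0912, set as the call begins (left out, the last holds). The fingers move at their own pace and stop on an object; "newtons" is the grip in N (left out, the last holds). Time passes only in rows, so rows that do not move let the fingers close. It gives the time, the measured TCP pose, the force, the opening and the grip force at its end, in the units of the state.
- env.state(): the state, without advancing time (a new reading comes with each control period).
- env.grab_frame(name): name is "side" or "top" or "wrist"; returns (picture, depth): 420x560x3 uint8, blue, green, red; 420x560 float32, mm along the optical axis (not along the pixel's ray), 0 where there is no reading.
- env.camera_model(name): a dict with "fx", "fy", "cx", "cy" (pixels), "k1" (the pictures are not rectified: a ray, as slopes to the right and down, at radius r is drawn at 1 + k1 r^2 times it, then the intrinsics apply), "eye" and "rotation" of the camera in the world; the wrist camera has in their place "hand_eye" (4x4, takes a point from camera to tool coordinates, whose origin is the TCP and whose axes are the flange's). Camera axes: x right, y down, z forward; pixel columns grow to the right and rows downward; lengths in mm; the calibration is good to about 2 mm. A picture is of the moment at which its call begins: read the wrist's pose just before it. camera_model takes no time and is no camera call.
- env.job_done(): hands the job in; it is judged then, once.
Trained networks look in the newest picture that a camera, given by its name, has taken for a name from the list of things; names that differ only in an ending like _2 or _b are one class to them, and where a whole thing is asked for, a point or a joint stands for the part that bears it (a point fixed in the world has none). Each returns a list of dicts, best first, with "score" (0 to 1); they miss things now and then, are a little off and sometimes report something else, mostly with a low value. They report only what shows in the picture. A call takes as long as a camera call.
- env.boxes_of(camera, target): "bbox" ([left, top, right, bottom] in pixels, round what is visible of it).
- env.pinpoint(camera, target): "location" ([column, row] in pixels: a listed point, or the origin of a listed thing).
The state is a dict: "time_s": time; "qpos": joint angles; "qvel": joint speeds; "effort": joint torques, N m; "ee_pos": TCP position; "ee_rot": TCP orientation; "force": force on the tool from outside, world axes, zero at the start; "torque": the same for the moment, N m; "gripper_width": finger opening in mm; "gripper_force": force on a finger pad.
Only numpy, scipy, OpenCV 4.12 (cv2) and the standard library are available. Lean on these libraries where they do the work, as an engineer would, in place of code of your own. Each camera call takes 0.05 s, during which the arm holds its last target. There are 200 camera calls.

## Working session

There is one attempt and no reset: what is moved stays moved. The work goes in short steps, Python scripts to look and compute and a tool call to move; the robot and the scene stay as the last step left them, time stands still between calls to the robot, and variables do not carry over. Pictures are saved under pics/ and viewed, at most 10 in all, crops included, and the job is handed in when it is done.

Besides the shell and the picture viewer there is one more tool, called after ">>>" in YAML: its name, and indented under it one key for each argument. arm_command: Moves the arm, as the interface text tells. Its arguments: {"type":"object","properties":{"motion":{"type":"array"},"jaw":{"type":"number"},"newtons":{"type":"number"}},"required":["motion"]}

```bash
ls; mkdir -p pics; cat > h.py <<'E'
import numpy as np, cv2
from scipy.spatial.transform import Rotation as R
from workcell import env
def pose():
    s=env.state(); return np.array(s['ee_pos']),R.from_euler('xyz',s['ee_rot'],degrees=True).as_matrix()
def cam(n):
    m=env.camera_model(n)
    if 'hand_eye' in m:
        p,r=pose(); H=np.array(m['hand_eye']); return m,r@H[:3,:3],p+r@H[:3,3]
    return m,np.array(m['rotation']),np.array(m['eye'])
def ray(n,px,c=None):
    m,Rc,e=c or cam(n)
    d=np.array([(px[0]-m['cx'])/m['fx'],(px[1]-m['cy'])/m['fy']]);u=d.copy()
    for _ in range(20): u=d/(1+m['k1']*(u@u))
    return e,Rc@np.array([u[0],u[1],1.])
def atz(n,px,z,c=None):
    e,d=ray(n,px,c); return e+d*(z-e[2])/d[2]
def atd(n,px,dep,c=None):
    e,d=ray(n,px,c); return e+d*dep[int(round(px[1])),int(round(px[0]))]
def proj(n,P,c=None):
    m,Rc,e=c or cam(n)
    q=Rc.T@(np.array(P)-e);u=q[:2]/q[2];u=u*(1+m['k1']*(u@u));return np.array([m['fx']*u[0]+m['cx'],m['fy']*u[1]+m['cy']])
E
python3 - <<'E'
from h import *
s=env.state();print(s)
for n in ['side','top']:
    m=env.camera_model(n);print(n,m)
    im,d=env.grab_frame(n);cv2.imwrite(f'pics/{n}0.png',im);np.save(f'{n}0.npy',d)
    for t,z in [('cal_unit',0),('guard_hinge',83),('guard_lip',83),('pin_rest',105.6),('pin_grip',8),('pin_rod',8),('knob_grip',67),('knob_pointer',76),('solder_spool',0),('spare_relay',0),('terminal_strip',0)]:
        for x in env.pinpoint(n,t)[:1]: print(t,np.round(x['location'],1),round(x['score'],2),atz(n,x['location'],z).round(1))
E
```

```text
pics
{'time_s': 0.0, 'qpos': array([-7.09322832e+01,  1.83498173e+01,  8.97055272e+01,  8.96824158e-04,
        7.20418630e+01, -1.14711015e+00]), 'qvel': array([ 0.01894617,  0.03763546, -0.07788903, -0.0622569 , -0.01266783,
        0.03157354]), 'effort': array([-1.29052671e-03, -4.12460876e+01, -2.31976479e+01,  7.24561675e-02,
        4.57597047e-02, -1.54539962e-04]), 'ee_pos': array([ 198.5068028 , -539.08126052,  188.14453616]), 'ee_rot': array([-1.79902829e+02, -2.79853674e-03,  2.02145473e+01]), 'force': array([-0.44398957, -0.15140731, -0.4382533 ]), 'torque': array([ 0.03761726,  0.01765271, -0.0125867 ]), 'gripper_force': 0.0, 'gripper_width': 91.39245882628639}
side {'fx': 420.55515540247904, 'fy': 420.55515540247904, 'cx': 276.41364271376744, 'cy': 201.37163095831332, 'k1': 0.030401569502962952, 'eye': array([-283.69777117,  411.15782823,  630.12793243]), 'rotation': array([-120.85517523,    0.6397799 , -117.47407613])}Traceback (most recent call last):
  File "<stdin>", line 7, in <module>
  File "h.py", line 17, in atz
    e,d=ray(n,px,c); return e+d*(z-e[2])/d[2]
                                         ~^^^
IndexError: invalid index to scalar variable.
```

```bash
sed -i "s/return m,np.array(m\['rotation'\]),/return m,R.from_euler('xyz',m['rotation'],degrees=True).as_matrix(),/" h.py
python3 - <<'E'
from h import *
for n in ['side','top']:
    im,d=env.grab_frame(n);cv2.imwrite(f'pics/{n}0.png',im);np.save(f'{n}0.npy',d);print(n,env.camera_model(n)['eye'])
    for t,z in [('cal_unit',0),('guard_hinge',83),('guard_lip',83),('pin_rest',105.6),('pin_grip',8),('pin_rod',8),('knob_grip',67),('knob_pointer',76),('solder_spool',0),('spare_relay',0),('terminal_strip',0)]:
        for x in env.pinpoint(n,t)[:1]: print(t,np.round(x['location'],1),round(x['score'],2),atz(n,x['location'],z).round(1),atd(n,x['location'],d).round(1))
im=np.hstack([cv2.imread('pics/side0.png'),cv2.imread('pics/top0.png')])
E
```

```text
side [-283.69777117  411.15782823  630.12793243]
cal_unit [236.3 245.2] 0.72 [514.3 116.8   0. ] [460.9 136.5  42.1]
guard_hinge [228.5 208.9] 0.59 [556.1 114.7  83. ] [657.6  78.8  16.9]
guard_lip [241.2 226.5] 0.79 [470.2 117.7  83. ] [489.9 110.   68.7]
pin_rest [226.5 203. ] 0.94 [549.  121.  105.6] [664.3  80.8  33. ]
pin_grip [356.5 208.9] 0.48 [ 500.5 -240.3    8. ] [ 491.8 -233.1   14.9]
knob_grip [237.2 224.5] 0.58 [504.6 114.2  67. ] [480.6 123.2  84.1]
knob_pointer [237.1 220.9] 0.58 [506.3 113.1  76. ] [490.2 119.2  87.3]
solder_spool [175.2 270.8] 0.97 [490.9 278.    0. ] [470.3 281.6  16.8]
spare_relay [355.8 209. ] 0.73 [ 511.1 -246.7    0. ] [ 492.6 -231.3   14.7]
terminal_strip [336.9 192.5] 0.42 [ 614.5 -253.6    0. ] [ 594.5 -238.8   14. ]
top [ 378.43590126   -9.20078313 1265.8325987 ]
cal_unit [218.8 235.9] 0.58 [510.7 113.4   0. ] [501.6 105.   87. ]
guard_hinge [217.  214.6] 0.72 [552.1 111.9  83. ] [557.7 115.8  44.9]
guard_lip [217.3 243. ] 0.64 [485.3 108.1  83. ] [484.9 107.6  88. ]
pin_rest [152.  205.3] 0.63 [565.7 260.8 105.6] [578.4 279.2  26.5]
pin_grip [358.9 245.1] 0.82 [ 497.8 -236.9    8. ] [ 496.5 -234.4   21.7]
pin_rod [385.9 254.8] 0.57 [ 475.5 -305.     8. ] [ 475.4 -304.8    9. ]
solder_spool [157.5 245.1] 0.77 [482.7 265.2   0. ] [480.6 259.6  25.8]
spare_relay [148.7 203.5] 0.92 [587. 294.   0.] [582.7 287.7  26.4]
terminal_strip [364.4 202.2] 0.59 [ 608.4 -251.7    0. ] [ 605.6 -248.7   15.4]
```

View pics/top0.png

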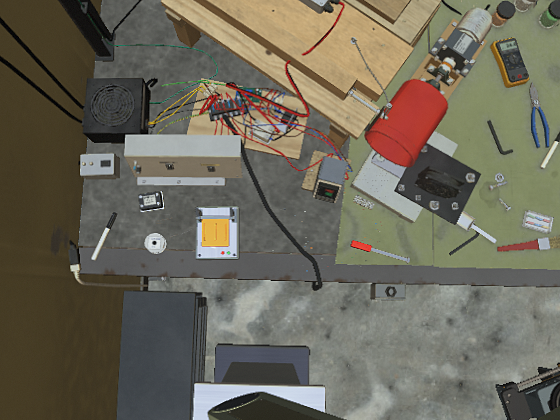

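View pics/side0.png

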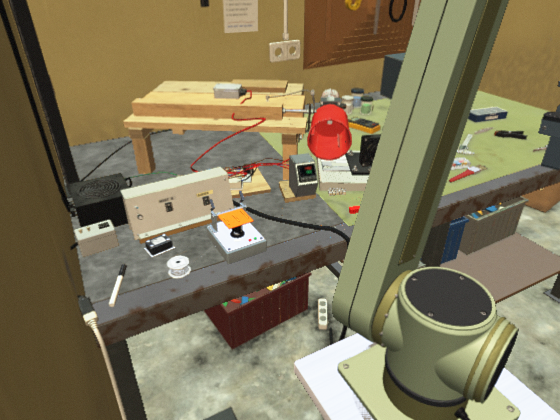

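```bash
python3 - <<'E'
from h import *
im=cv2.imread('pics/top0.png').astype(int);d=np.load('top0.npy');c=cam('top')
b,g,r=im[...,0],im[...,1],im[...,2]
def blob(m,x0,x1,y0,y1,z):
    k=np.zeros(m.shape,bool);k[y0:y1,x0:x1]=m[y0:y1,x0:x1]
    ys,xs=np.nonzero(k);P=np.array([atz('top',p,z,c) for p in zip(xs,ys)])
    rect=cv2.minAreaRect(P[:,:2].astype(np.float32));print(len(P),P.mean(0).round(1),rect)
blob((r>150)&(g<80)&(b<80),340,385,230,262,16)
blob((r>180)&(g>100)&(b<90),190,250,205,260,85)
for p in [(408,260),(404,259),(390,255),(380,252)]: print(p,atz('top',p,8,c).round(1))
for p in [(165,160),(230,160),(185,142),(235,142),(190,183),(160,182)]: print(p,atd('top',p,d,c).round(1))
print(np.round([atd('top',p,d,c)for p in [(200,210),(236,210),(238,256),(199,256)]],1))
cv2.imwrite('pics/t1.png',cv2.resize(cv2.imread('pics/top0.png')[195:270,130:420],None,fx=2.7,fy=2.7,interpolation=cv2.INTER_CUBIC))
E
```

```text
123 [ 496.3 -240.6   16. ] ((496.65484619140625, -240.45838928222656), (48.920326232910156, 15.849517822265625), 73.23218536376953)
715 [510.5 114.9  85. ] ((510.7899169921875, 114.54833221435547), (61.665367126464844, 60.873626708984375), 2.4239463806152344)
(408, 260) [ 464. -361.    8.]
(404, 259) [ 466.3 -350.8    8. ]
(390, 255) [ 475.3 -315.4    8. ]
(380, 252) [ 482.1 -290.1    8. ]
(165, 160) [678.8 241.4  87. ]
(230, 160) [682.6  86.4  91.7]
(185, 142) [716.9 191.8 113.4]
(235, 142) [721.7  75.1 110.2]
(190, 183) [639.7 190.   16.1]
(160, 182) [640.3 265.9  14. ]
[[561.6 152.2  84. ]
 [571.   70.4  42. ]
 [459.7  61.4  36. ]
 [456.5 155.1  39.2]]
```

View pics/t1.png

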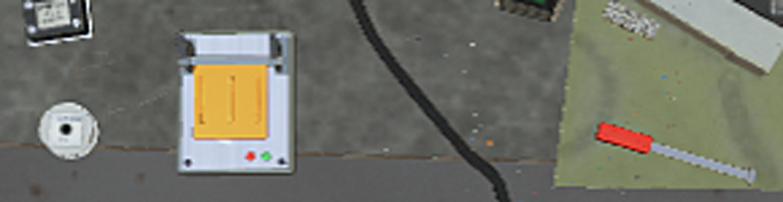

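>>> arm_command:
  motion:
    - {"offset": [0.055, -0.0255, 0], "spin": 0}
    - {"offset": [0.055, -0.0255, 0], "spin": 0}
    - {"offset": [0.055, -0.0255, 0], "spin": 0}
    - {"offset": [0.055, -0.0255, 0], "spin": 0}
    - {"offset": [0.055, -0.0255, 0], "spin": 0}
  jaw: 0.06

```text
time_s: 1.92
ee_pos: [413.9, -323.5, 189.2]
ee_rot: [180.0, -0.0, 20.2]
force: [0.8, 0.4, -0.2]
gripper_width: 59.9
gripper_force: 0.0
```

>>> arm_command:
  motion:
    - {"offset": [0.0545, -0.025, 0], "spin": 0}
    - {"offset": [0.0545, -0.025, 0], "spin": 0}
    - {"offset": [0, 0, 0], "spin": -0.185}
    - {"offset": [0, 0, 0], "spin": -0.185}
    - {"offset": [0, 0, 0], "spin": -0.185}

```text
time_s: 2.55
ee_pos: [497.9, -240.0, 188.9]
ee_rot: [-180.0, 0.0, 52.4]
force: [-0.3, 0.5, -0.4]
gripper_width: 59.9
gripper_force: 0.0
```

>>> arm_command:
  motion:
    - {"offset": [0, 0, 0.02], "spin": -0.185}
    - {"offset": [0, 0, 0.02], "spin": -0.185}
    - {"offset": [0, 0, 0], "spin": 0}

```text
time_s: 2.92
ee_pos: [496.7, -239.8, 147.6]
ee_rot: [-179.8, -0.0, 73.1]
force: [-1.0, -0.1, 0.5]
gripper_width: 59.9
gripper_force: 0.0
```

```bash
cat >> h.py <<'E'
def togo(x,y,z,yaw=None):
    p,r=pose(); e=env.state()['ee_rot']; v=r.T@(np.array([x,y,z])-p)
    print('pose',p.round(1),'yaw',round(e[2],2),'tool delta mm',v.round(1), 'spin', None if yaw is None else round(-np.deg2rad((yaw-e[2]+180)%360-180),4))
E
python3 - <<'E'
from h import *
c=cam('wrist')
im,d=env.grab_frame('wrist');cv2.imwrite('pics/w0.png',im);np.save('w0.npy',d)
print(c[2],proj('wrist',[497.5,-239,16],c))
i=im.astype(int);m=((i[...,2]>130)&(i[...,1]<80)&(i[...,0]<80)).astype(np.uint8)
n,l,s,_=cv2.connectedComponentsWithStats(m);k=1+s[1:,4].argmax();ys,xs=np.nonzero(l==k);print(s[k])
P=np.array([atd('wrist',p,d,c) for p in zip(xs,ys)]);P=P[(P[:,2]>11)&(P[:,2]<25)];print(len(P),P.mean(0),cv2.minAreaRect(P[:,:2].astype(np.float32)))
for t in ['pin_grip','pin_rod']:
    for x in env.pinpoint('wrist',t)[:1]: print(t,x['score'],atz('wrist',x['location'],8,c))
togo(497.5,-239,8,74)
E
```

```text
[ 517.28882969 -172.80941495  342.93771203] [282.51045006 196.00952279]
[ 507  136   53  110 3918]
0 [nan nan nan] ((0.0, 0.0), (0.0, 0.0), 0.0)
pin_grip 0.61 [ 497.9457169  -237.88515285    8.        ]
pin_rod 0.96 [ 474.24420687 -312.18401732    8.        ]
pose [ 498.3 -240.7  149.9] yaw 73.08 tool delta mm [  1.4  -1.5 141.9] spin -0.0161<stdin>:7: RuntimeWarning: Mean of empty slice.
  ret = um.true_divide(
```

```bash
python3 - <<'E'
from h import *
for _ in range(3): togo(498,-239,8,73)
c=cam('wrist');im=cv2.imread('pics/w0.png').astype(int)
m=(im[...,2]>110)&(im[...,2]>2*im[...,1]+20)
m[:,400:]=0
ys,xs=np.nonzero(m);print(len(xs))
P=np.array([atz('wrist',p,16,c) for p in zip(xs,ys)]);print(P.mean(0),cv2.minAreaRect(P[:,:2].astype(np.float32)))
E
```

```text
pose [ 498.3 -240.7  149.9] yaw 73.08 tool delta mm [  1.5  -1.  141.9] spin 0.0013
pose [ 498.3 -240.7  149.9] yaw 73.08 tool delta mm [  1.5  -1.  141.9] spin 0.0013
pose [ 498.3 -240.7  149.9] yaw 73.08 tool delta mm [  1.5  -1.  141.9] spin 0.0013
644
[ 503.47009591 -235.93175903   16.        ] ((561.8734130859375, -189.200927734375), (212.63351440429688, 38.40773010253906), 38.19255828857422)
```

View pics/w0.png

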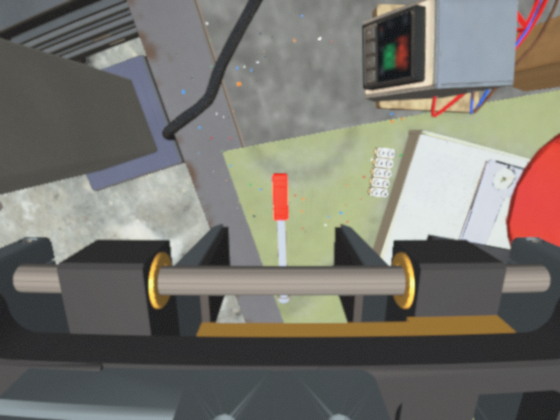

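```bash
python3 - <<'E'
from h import *
c=cam('wrist');im=cv2.imread('pics/w0.png').astype(int)
m=(im[...,2]>110)&(im[...,2]>2*im[...,1]+20)
k=np.zeros_like(m);k[165:225,265:297]=m[165:225,265:297]
ys,xs=np.nonzero(k)
P=np.array([atz('wrist',p,16,c) for p in zip(xs,ys)]);print(len(P),P.mean(0),cv2.minAreaRect(P[:,:2].astype(np.float32)))
q=atz('wrist',(283,298),8,c);g=P.mean(0);print(q,np.degrees(np.arctan2(*(g-q)[[1,0]])))
E
```

```text
616 [ 496.85909084 -240.32425728   16.        ] ((496.59844970703125, -240.67318725585938), (49.449100494384766, 14.62511157989502), 75.12367248535156)
[ 463.57834594 -361.56685471    8.        ] 74.6505388457096
```

>>> arm_command:
  motion:
    - {"offset": [0.0, -0.001, 0.05], "spin": -0.025}
    - {"offset": [0, 0, 0.05], "spin": 0}
    - {"offset": [0, 0, 0.02], "spin": 0}
    - {"offset": [0, 0, 0], "spin": 0}
    - {"offset": [0, 0, 0], "spin": 0}

```text
time_s: 3.7
ee_pos: [498.1, -240.8, 30.5]
ee_rot: [179.8, 0.0, 74.6]
force: [-0.0, 0.1, 1.0]
gripper_width: 60.0
gripper_force: 0.0
```

```bash
python3 - <<'E'
from h import *
togo(497,-240,17,74.5)
E
```

```text
pose [ 498.1 -240.8   30.5] yaw 74.6 tool delta mm [ 0.5 -1.3 13.5] spin 0.0018
```

>>> arm_command:
  motion:
    - {"offset": [0.0, -0.001, 0.0135], "spin": 0}
    - {"offset": [0, 0, 0], "spin": 0}

```text
time_s: 3.95
ee_pos: [495.1, -239.5, 15.0]
ee_rot: [-179.9, -0.0, 74.6]
force: [-0.3, 0.5, -0.8]
gripper_width: 60.1
gripper_force: 0.0
```

>>> arm_command:
  motion:
    - {"offset": [0, 0, 0], "spin": 0}
    - {"offset": [0, 0, 0], "spin": 0}
    - {"offset": [0, 0, 0], "spin": 0}
    - {"offset": [0, 0, 0], "spin": 0}
    - {"offset": [0, 0, 0], "spin": 0}
  jaw: 0.0
  newtons: 40

```text
time_s: 4.58
ee_pos: [495.8, -239.8, 15.5]
ee_rot: [180.0, 0.0, 74.6]
force: [0.9, 0.2, 0.8]
gripper_width: 12.7
gripper_force: 0.0
```

>>> arm_command:
  motion:
    - {"offset": [0, 0, -0.06], "spin": 0}
    - {"offset": [0, 0, -0.06], "spin": 0}
    - {"offset": [0, 0, -0.06], "spin": 0}
    - {"offset": [0, 0, 0], "spin": 0}

```text
time_s: 5.08
ee_pos: [498.6, -241.2, 201.0]
ee_rot: [179.3, 0.1, 74.6]
force: [-0.2, 0.6, -1.5]
gripper_width: 0.3
gripper_force: 0.0
```

```bash
python3 - <<'E'
from h import *
c=cam('wrist')
im,d=env.grab_frame('wrist');cv2.imwrite('pics/w1.png',im);s=env.state();print(s['gripper_width'],s['ee_pos'],env.camera_model('wrist'))
t,_=env.grab_frame('top');T=cv2.resize(t[215:285,330:430],None,fx=4,fy=4,interpolation=cv2.INTER_CUBIC)
W=cv2.resize(im,(400,300));cv2.imwrite('pics/w1b.png',np.vstack([W,np.pad(T[:,:400],((0,0),(0,0),(0,0)))]))
E
```

```text
0.5985448828860357 [ 496.80887326 -240.32545612  197.72638874] {'fx': 315.1762385418811, 'fy': 315.1762385418811, 'cx': 281.1825480362141, 'cy': 209.39215472064294, 'k1': -0.054480437784829985, 'hand_eye': array([[-6.08693032e-05, -9.68597643e-01, -2.48633470e-01,
         7.02278819e+01],
       [ 9.99999996e-01, -7.64483128e-05,  5.30031323e-05,
        -4.17354138e-01],
       [-7.03463182e-05, -2.48633465e-01,  9.68597644e-01,
        -1.95258248e+02],
       [ 0.00000000e+00,  0.00000000e+00,  0.00000000e+00,
         1.00000000e+00]])}
```

View pics/w1b.png

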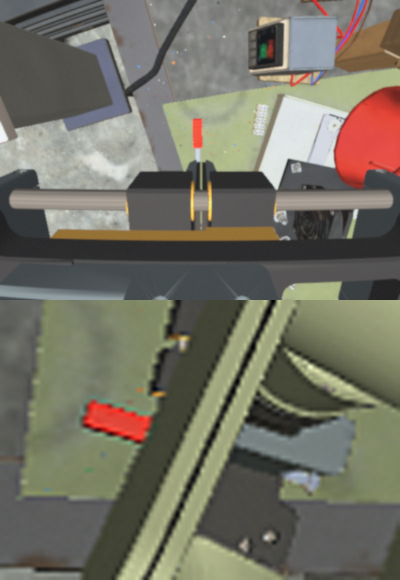

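```bash
python3 - <<'E'
from h import *
c=cam('wrist');im=cv2.imread('pics/w1.png').astype(int)
m=(im[...,2]>110)&(im[...,2]>2*im[...,1]+20)
m[:150]=0;m[225:]=0;m[:,:255]=0;m[:,300:]=0
ys,xs=np.nonzero(m)
P=np.array([atz('wrist',p,16,c) for p in zip(xs,ys)]);print(len(P),P.mean(0),cv2.minAreaRect(P[:,:2].astype(np.float32)))
p,r=pose()
for z in [0,-20,14,-60]: print(z,proj('wrist',p+r@[0,0,z],c))
cv2.imwrite('pics/w1c.png',cv2.resize(cv2.imread('pics/w1.png')[140:320,180:400],None,fx=3,fy=3))
E
```

```text
451 [ 490.1249155  -235.85299972   16.        ] ((490.3337707519531, -236.07452392578125), (47.70811462402344, 13.44763469696045), 74.62359619140625)
0 [281.80153891 239.08983737]
-20 [281.86765351 250.51200775]
14 [281.76211427 232.28399683]
-60 [282.05067182 282.18955495]
```

View pics/w1c.png

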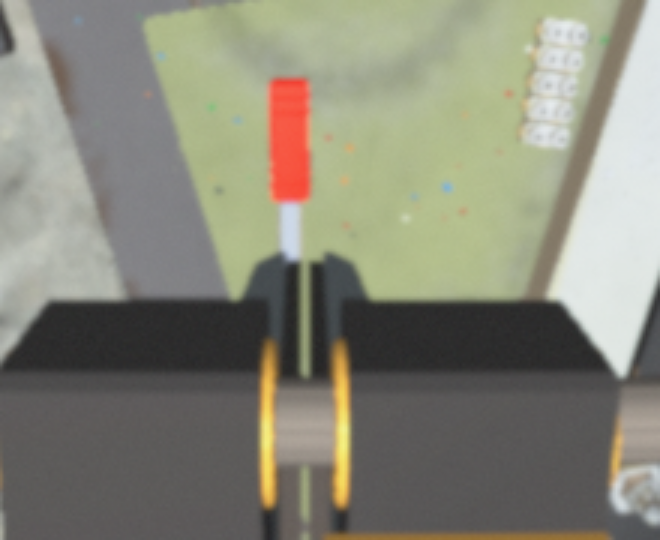

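```bash
python3 - <<'E'
from h import *
for _ in range(2):
    togo(497,-240,17,74.5)
    c=cam('wrist');im,d=env.grab_frame('wrist')
    print([atd('wrist',p,d,c).round(1) for p in [(240,160),(250,190),(330,170),(320,200),(200,80)]])
    i=im.astype(int);m=(i[...,2]>110)&(i[...,2]>2*i[...,1]+20)
    m[:150]=0;m[225:]=0;m[:,:255]=0;m[:,300:]=0
    ys,xs=np.nonzero(m);P=np.array([atz('wrist',p,16,c) for p in zip(xs,ys)]);print(len(P),P.mean(0),cv2.minAreaRect(P[:,:2].astype(np.float32)))
    print([atd('wrist',(xs.mean(),y),d,c).round(1) for y in (165,175,185,195,205)])
env.grab_frame('top')
for t,z in [('pin_grip',8),('pin_rod',8)]:
    for x in env.pinpoint('top',t)[:1]: print(t,x['score'],atz('top',x['location'],z))
    for x in env.pinpoint('wrist',t)[:1]: print(t,x['score'],atz('wrist',x['location'],z))
E
```

```text
pose [ 495.6 -239.7  195.6] yaw 74.65 tool delta mm [1.000e-01 1.400e+00 1.786e+02] spin 0.0025
[array([ 455.1, -194.5,    0.7]), array([ 456.3, -233.7,    1.5]), array([ 559. , -235.7,    1.8]), array([ 538.1, -269.6,    1.1]), array([ 4.37e+02, -9.25e+01, -3.00e-01])]
462 [ 494.94965155 -238.61329518   16.        ] ((494.7216491699219, -238.5511474609375), (47.780487060546875, 13.474042892456055), 74.63542938232422)
[array([ 501.8, -213.6,    2.2]), array([ 499.1, -223.5,   17.1]), array([ 496. , -234.9,   18.4]), array([ 492.6, -247.1,   16.3]), array([ 489.4, -258.8,   17.7])]
pose [ 494.9 -239.4  194.3] yaw 74.64 tool delta mm [-1.000e-01  2.500e+00  1.773e+02] spin 0.0025
[array([ 454.3, -193.9,    1.5]), array([ 455.5, -232.8,    2.3]), array([ 557.8, -235. ,    1.3]), array([ 536.9, -268.5,    1.9]), array([436.2, -92.3,   0.7])]
462 [ 494.84700833 -239.11977525   16.        ] ((494.7070007324219, -238.71304321289062), (48.877952575683594, 13.429574012756348), 74.67051696777344)
[array([ 501.9, -213.3,    1.7]), array([ 499.3, -223.1,   17.4]), array([ 496.2, -234.2,   19.9]), array([ 492.9, -246.2,   18.7]), array([ 489.7, -258. ,   18.9])]
pin_grip 0.62 [ 496.04577884 -237.88186096    8.        ]
pin_grip 0.98 [ 495.67235106 -237.5003361     8.        ]
pin_rod 0.57 [516.59244427 113.91025694   8.        ]
pin_rod 0.73 [ 470.55946646 -310.97568078    8.        ]
```

```bash
python3 - <<'E'
from h import *
m=env.camera_model('wrist');H=np.array(m['hand_eye'])
im,d=env.grab_frame('wrist')
c=(m,H[:3,:3],H[:3,3])
for y in range(218,262,4):
    print(y,[tuple(int(v) for v in atd('wrist',(x,y),d,c)) for x in (268,274,279,283,287,292,298)])
c2=(m,np.eye(3),np.zeros(3))
E
```

```text
218 [(-40, -17, 192), (-40, -9, 193), (-37, -3, 182), (-37, 1, 180), (-40, 7, 192), (-40, 13, 193), (-40, 21, 191)]
222 [(-46, -17, 192), (-46, -9, 192), (-42, -3, 181), (-41, 1, 179), (-46, 7, 193), (-46, 13, 193), (-46, 21, 193)]
226 [(17, -7, -28), (18, -4, -29), (-47, -3, 181), (-47, 1, 179), (-51, 7, 192), (18, 5, -29), (-51, 21, 193)]
230 [(18, -7, -36), (17, -4, -35), (16, -1, -30), (16, 0, -30), (16, 2, -32), (18, 5, -36), (18, 8, -36)]
234 [(18, -7, -42), (17, -4, -41), (16, -1, -38), (16, 0, -38), (15, 2, -36), (17, 5, -42), (17, 8, -41)]
238 [(17, -6, -48), (17, -3, -48), (16, -1, -45), (16, 0, -44), (16, 2, -44), (18, 4, -49), (18, 7, -49)]
242 [(38, -4, -109), (17, -3, -53), (16, -1, -50), (16, 0, -50), (16, 2, -49), (18, 4, -54), (38, 4, -110)]
246 [(39, -4, -114), (16, -3, -56), (16, -1, -55), (17, 0, -56), (16, 2, -55), (17, 4, -59), (38, 4, -113)]
250 [(39, -3, -117), (16, -3, -60), (16, -1, -59), (16, 0, -61), (16, 2, -60), (18, 4, -64), (39, 4, -117)]
254 [(38, -3, -118), (16, -3, -65), (16, -1, -65), (16, 0, -65), (16, 2, -65), (37, 2, -115), (39, 3, -120)]
258 [(37, -3, -119), (16, -3, -70), (16, -1, -70), (16, 0, -70), (16, 2, -70), (37, 2, -118), (38, 3, -121)]
```

>>> arm_command:
  motion:
    - {"offset": [0, 0, 0.06], "spin": 0}
    - {"offset": [0, 0, 0.06], "spin": 0}
    - {"offset": [0, 0, 0.05], "spin": 0}
    - {"offset": [0, 0, 0], "spin": 0}
    - {"offset": [0, 0, 0], "spin": 0}
  jaw: 0.06

```text
time_s: 6.2
ee_pos: [497.2, -240.5, 27.0]
ee_rot: [179.8, 0.0, 74.6]
force: [0.6, 0.7, 0.4]
gripper_width: 47.4
gripper_force: 0.0
```

```bash
python3 - <<'E'
from h import *
m=env.camera_model('wrist');H=np.array(m['hand_eye'])
im,d=env.grab_frame('wrist');togo(495.5,-238.5,-23,74.6)
cw=cam('wrist');i=im.astype(int);M=(i[...,2]>100)&(i[...,2]>2*i[...,1]+20)
M[:,:240]=0;M[:,320:]=0;M[230:]=0
ys,xs=np.nonzero(M);P=np.array([atz('wrist',p,16,cw) for p in zip(xs,ys)]);print(len(P),ys.min(),ys.max(),P.mean(0),cv2.minAreaRect(P[:,:2].astype(np.float32)))
p,r=pose()
for k in P[[0,-1]]: print((r.T@(k-p)).round(1))
E
```

```text
pose [ 497.7 -240.8   27.7] yaw 74.64 tool delta mm [ 1.6 -2.9 50.7] spin 0.0008
746 196 229 [ 498.79861798 -225.7167845    16.        ] ((498.5199890136719, -225.6877899169922), (23.316654205322266, 14.908470153808594), 74.95150756835938)
[26.4 -9.2 11.6]
[ 3.1  4.3 11.7]
```

>>> arm_command:
  motion:
    - {"offset": [0.001, -0.002, 0.03], "spin": 0}
    - {"offset": [0, 0, 0.015], "spin": 0}
    - {"offset": [0, 0, 0.005], "spin": 0}
    - {"offset": [0, 0, 0], "spin": 0}
  jaw: 0.06

```text
time_s: 6.75
ee_pos: [494.5, -238.5, -22.5]
ee_rot: [179.9, 0.0, 74.6]
force: [-2.4, 1.5, 7.2]
gripper_width: 59.8
gripper_force: 3.8
```

>>> arm_command:
  motion:
    - {"offset": [0, 0, 0], "spin": 0}
    - {"offset": [0, 0, 0], "spin": 0}
    - {"offset": [0, 0, 0], "spin": 0}
    - {"offset": [0, 0, 0], "spin": 0}
    - {"offset": [0, 0, 0], "spin": 0}
  jaw: 0.0
  newtons: 40

```text
time_s: 7.38
ee_pos: [494.5, -238.7, -22.5]
ee_rot: [179.9, 0.0, 74.7]
force: [-2.3, 1.0, 7.4]
gripper_width: 15.7
gripper_force: 42.0
```

>>> arm_command:
  motion:
    - {"offset": [0, 0, 0], "spin": 0}
    - {"offset": [0, 0, 0], "spin": 0}

```text
time_s: 7.62
ee_pos: [494.5, -238.7, -22.5]
ee_rot: [179.9, 0.0, 74.7]
force: [-2.5, 0.6, 6.8]
gripper_width: 15.6
gripper_force: 42.0
```

>>> arm_command:
  motion:
    - {"offset": [0, 0, -0.05], "spin": 0}
    - {"offset": [0, 0, -0.05], "spin": 0}
    - {"offset": [0, 0, -0.05], "spin": 0}
    - {"offset": [0, 0, -0.05], "spin": 0}
    - {"offset": [0, 0, 0], "spin": 0}

```text
time_s: 8.25
ee_pos: [497.0, -239.7, 181.2]
ee_rot: [179.3, 0.1, 74.6]
force: [0.7, -0.2, -1.2]
gripper_width: 15.6
gripper_force: 40.0
```

>>> arm_command:
  motion:
    - {"offset": [0.059, -0.012, 0], "spin": 0}
    - {"offset": [0.059, -0.012, 0], "spin": 0}
    - {"offset": [0.059, -0.012, 0], "spin": 0}
    - {"offset": [0.059, -0.012, 0], "spin": 0}
    - {"offset": [0.059, -0.012, 0], "spin": 0}

```text
time_s: 8.88
ee_pos: [513.9, 63.9, 175.1]
ee_rot: [-180.0, 0.0, 74.6]
force: [0.9, -0.8, -0.3]
gripper_width: 15.7
gripper_force: 40.0
```

>>> arm_command:
  motion:
    - {"offset": [0, 0, 0], "spin": -0.155}
    - {"offset": [0, 0, 0], "spin": -0.155}
    - {"offset": [0, 0, 0], "spin": 0}
    - {"offset": [0, 0, 0], "spin": 0}
    - {"offset": [0, 0, 0], "spin": 0}

```text
time_s: 9.5
ee_pos: [514.3, 61.8, 175.3]
ee_rot: [-180.0, 0.0, 92.3]
force: [0.5, 0.2, -1.2]
gripper_width: 15.7
gripper_force: 40.0
```

```bash
python3 - <<'E'
from h import *
c=cam('wrist');im,d=env.grab_frame('wrist');cv2.imwrite('pics/w2.png',im);np.save('w2.npy',d);togo(515,60,180,92.4)
np.savez('c2.npz',R=c[1],e=c[2])
for t,z in [('cal_unit',0),('guard_hinge',83),('guard_lip',83),('pin_rest',105.6),('knob_grip',67),('knob_pointer',76),('pin_grip',209),('solder_spool',26)]:
    for x in env.pinpoint('wrist',t)[:1]: print(t,np.round(x['location'],1),round(x['score'],2),atz('wrist',x['location'],z,c).round(1),atd('wrist',x['location'],d,c).round(1))
i=im.astype(int);m=(i[...,2]>170)&(i[...,1]>90)&(i[...,0]<90);ys,xs=np.nonzero(m)
P=np.array([atz('wrist',p,85,c) for p in zip(xs,ys)]);P=P[(abs(P[:,0]-510)<60)&(abs(P[:,1]-115)<50)];print(len(P),P.mean(0),cv2.minAreaRect(P[:,:2].astype(np.float32)))
E
```

```text
pose [514.3  61.8 175.4] yaw 92.32 tool delta mm [-1.8  0.6 -4.6] spin -0.0013
cal_unit [280.1 142.9] 0.68 [510.5 116.1   0. ] [510.7 119.8  84.4]
guard_hinge [316.4 148.1] 0.59 [543.5 116.4  83. ] [543.2 116.6  86. ]
guard_lip [240.6 147.5] 0.8 [475.4 114.2  83. ] [470.  111.6  40.1]
pin_rest [334.9 152.4] 0.65 [556.6 114.8 105.6] [567.9 110.5  39.8]
pin_grip [281.7 256.5] 0.93 [514.3  63.9 209. ] [514.2  66.5 215.4]
4732 [508.63703953 116.82226216  85.        ] ((504.3879699707031, 115.47900390625), (69.92179107666016, 61.721920013427734), 1.8464679718017578)
```

View pics/w2.png

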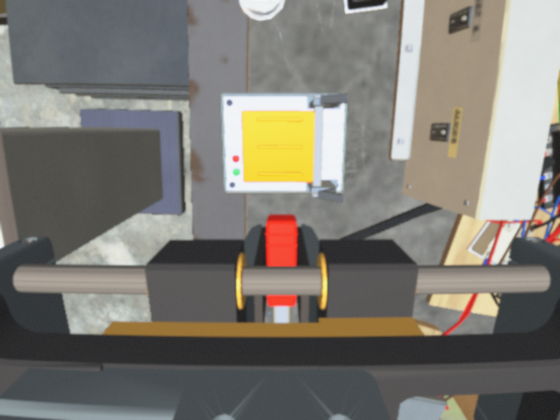

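```bash
python3 - <<'E'
from h import *
z=np.load('c2.npz');c=(env.camera_model('wrist'),z['R'],z['e'])
im=cv2.imread('pics/w2.png').astype(int)
m=(im[...,2]>170)&(im[...,1]>120)&(im[...,0]<90);m[:,:238]=0;m[:,318:]=0;m[:105]=0;m[186:]=0
ys,xs=np.nonzero(m);P=np.array([atz('wrist',p,85,c) for p in zip(xs,ys)]);print(len(P),cv2.minAreaRect(P[:,:2].astype(np.float32)))
for u in [(222.5,94.5),(224.5,192.5),(345,102),(344.5,193)]: print(atz('wrist',u,40,c).round(1))
p,r=pose()
for u in [(267,216),(296,216),(267,304),(297,304)]: print((r.T@(atz('wrist',u,p[2]+39.5,c)-p)).round(1))
d=np.load('w2.npy')
for u in [(281,306),(281,315)]: print('rod',(r.T@(atd('wrist',u,d,c)-p)).round(1))
for u in [(330,101),(328,187),(318,145),(328,195),(318,101)]: print(u,atd('wrist',u,d,c).round(1))
cv2.imwrite('pics/w2c.png',cv2.resize(cv2.imread('pics/w2.png')[85:205,210:360],None,fx=5,fy=5,interpolation=cv2.INTER_CUBIC))
E
```

```text
4724 ((508.7525634765625, 115.49826049804688), (61.202972412109375, 61.71738052368164), 2.091656446456909)
[451.3 163.3  40. ]
[453.2  63.5  40. ]
[574.1 161.   40. ]
[581.6  68.1  40. ]
[ 26.7  -7.5 -39.5]
[ 26.7   7.3 -39.5]
[-24.1  -8.2 -39.5]
[-24.1   8.4 -39.5]
rod [-27.1  -0.4 -36.7]
rod [-32.8  -0.5 -36.8]
(330, 101) [548.6 155.  111.8]
(328, 187) [556.2  81.9  85.8]
(318, 145) [544.5 119.4  85.8]
(328, 195) [552.5  79.9 112.7]
(318, 101) [541.8 156.6  87.4]
```

View pics/w2c.png

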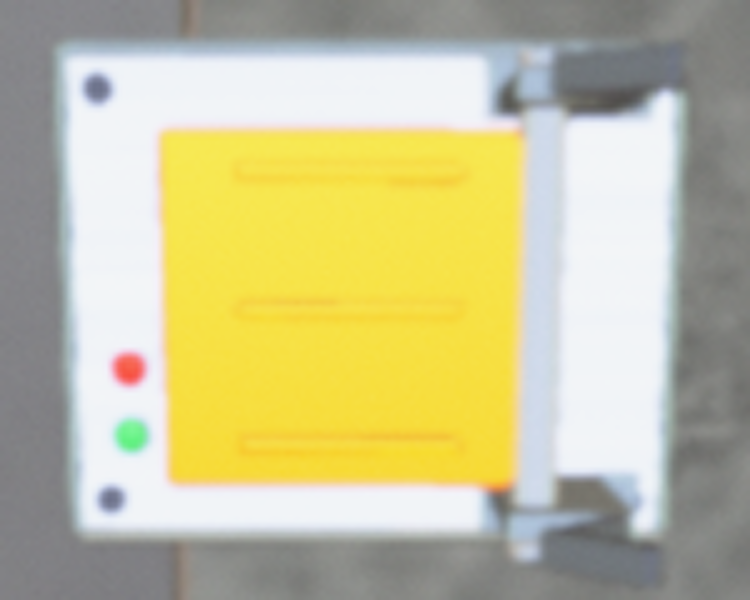

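>>> arm_command:
  motion:
    - {"offset": [0.041, -0.0185, 0], "spin": 0}
    - {"offset": [0.041, -0.0185, 0], "spin": 0}
    - {"offset": [0.041, -0.0185, 0], "spin": 0}
    - {"offset": [0, 0, 0.05], "spin": 0.005}
    - {"offset": [0, 0, 0.05], "spin": 0}

```text
time_s: 10.58
ee_pos: [454.2, 183.6, 75.0]
ee_rot: [179.8, -0.0, 92.2]
force: [0.3, 0.7, -1.6]
gripper_width: 15.7
gripper_force: 40.0
```

>>> arm_command:
  motion:
    - {"offset": [0, 0, 0.02], "spin": 0}
    - {"offset": [0, 0, 0], "spin": 0}
    - {"offset": [0, 0, 0], "spin": 0}

```text
time_s: 10.95
ee_pos: [454.8, 182.9, 56.4]
ee_rot: [179.9, -0.0, 92.1]
force: [0.4, 0.0, -0.2]
gripper_width: 15.4
gripper_force: 40.0
```

```bash
cat >> h.py <<'E'
O=np.array([515.2,115,0]);YAW=2.0;Ru=R.from_euler('z',YAW,degrees=True).as_matrix()
OFF=np.array([-69.7,0,-31.7])
def rod():
    p,r=pose(); return Ru.T@(p+r@OFF-O)
def u2w(u): return O+Ru@np.array(u)
E
python3 - <<'E'
from h import *
togo(454.8,182.7,40.3,92);print('rod unit',rod().round(1))
for n in ('top','side'):
    im,d=env.grab_frame(n);cv2.imwrite(f'pics/{n}3.png',im)
    print(n,[proj(n,u2w(q)).round(1) for q in [(-38,0,85),(30,0,85),(-38,32,85)]],proj(n,u2w(rod())).round(1))
A=cv2.imread('pics/top3.png')[190:275,170:260];B=cv2.imread('pics/side3.png')[180:260,180:280]
cv2.imwrite('pics/m3.png',np.hstack([cv2.resize(A,(450,425),interpolation=2),cv2.resize(B,(350,280),interpolation=2) if 0 else cv2.copyMakeBorder(cv2.resize(B,(350,280),interpolation=2),0,145,0,0,0)]))
E
```

```text
pose [454.8 182.9  56.4] yaw 92.12 tool delta mm [-0.2 -0.  16.1] spin 0.002
rod unit [-57.9   0.3  88.1]
top [array([214.7, 246.3]), array([215. , 217.4]), array([200.9, 246.3])] [214.3 254.7]
side [array([241.5, 223.8]), array([229.6, 210.4]), array([228.9, 227.8])] [245.1 226.8]
```

View pics/m3.png

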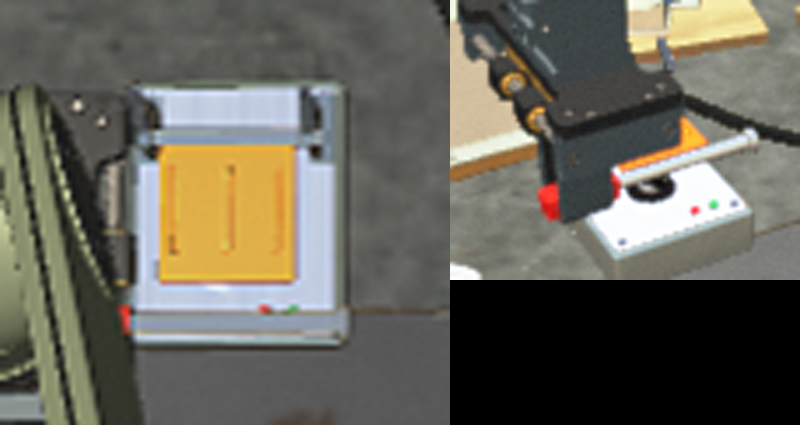

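>>> arm_command:
  motion:
    - {"offset": [0, 0, 0.017], "spin": 0}
    - {"offset": [0, 0, 0], "spin": 0}
    - {"offset": [0, 0.012, 0], "spin": 0}
    - {"offset": [0, 0.012, 0], "spin": 0}
    - {"offset": [0, 0, 0], "spin": 0}

```text
time_s: 11.68
ee_pos: [479.7, 183.8, 38.9]
ee_rot: [179.9, -0.0, 92.1]
force: [-0.2, -0.0, -0.4]
gripper_width: 15.4
gripper_force: 40.0
```

```bash
python3 - <<'E'
from h import *
print('rod unit',rod().round(1),env.state()['force'])
E
```

```text
rod unit [-33.1   0.2  70.6] [-0.19956    -0.02445015 -0.3835728 ]
```

>>> arm_command:
  motion:
    - {"offset": [0, 0, -0.008], "spin": 0}
    - {"offset": [0, 0.002, -0.016], "spin": 0}
    - {"offset": [0, 0.006, -0.0175], "spin": 0}
    - {"offset": [0, 0.011, -0.015], "spin": 0}
    - {"offset": [0, 0, 0], "spin": 0}

```text
time_s: 12.3
ee_pos: [497.2, 184.5, 96.1]
ee_rot: [179.9, -0.0, 92.1]
force: [-1.0, 1.2, -1.3]
gripper_width: 15.9
gripper_force: 40.0
```

```bash
python3 - <<'E'
from h import *
s=env.state();print('rod unit',rod().round(1),s['force'],s['torque'],s['gripper_width'])
im,d=env.grab_frame('side');cv2.imwrite('pics/s4.png',cv2.resize(im[160:270,170:290],None,fx=5,fy=5,interpolation=2))
E
```

```text
rod unit [-15.5   0.4 127.7] [-1.00375678  1.24095819 -1.28357508] [ 0.20752682  0.10947973 -0.03499633] 15.94056391694938
```

View pics/s4.png

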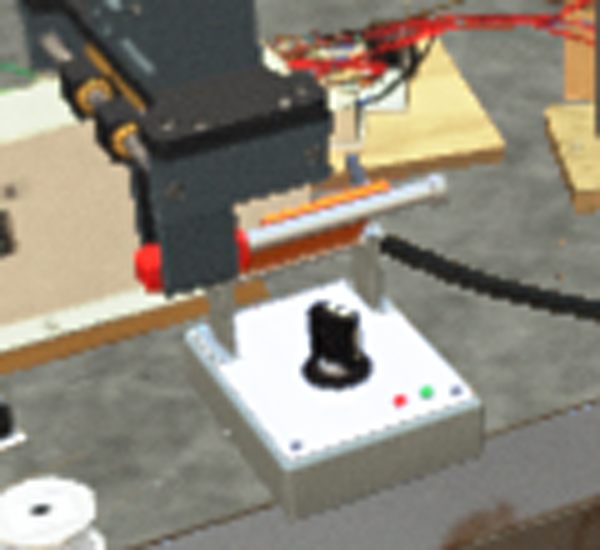

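>>> arm_command:
  motion:
    - {"offset": [0, 0.0165, -0.0105], "spin": 0}
    - {"offset": [0, 0.0175, -0.006], "spin": 0}
    - {"offset": [0, 0.0185, -0.001], "spin": 0}
    - {"offset": [0, 0.018, 0.005], "spin": 0}
    - {"offset": [0, 0, 0], "spin": 0}

```text
time_s: 12.98
ee_pos: [567.4, 186.7, 106.3]
ee_rot: [-179.9, 0.0, 92.1]
force: [-1.2, 0.1, 0.6]
gripper_width: 15.7
gripper_force: 40.0
```

```bash
python3 - <<'E'
from h import *
s=env.state();print('rod unit',rod().round(1),s['force'],s['gripper_width'])
E
```

```text
rod unit [5.49e+01 1.00e-01 1.38e+02] [-1.18359988  0.13709082  0.58966147] 15.692123780787455
```

>>> arm_command:
  motion:
    - {"offset": [0, 0.016, 0.008], "spin": 0}
    - {"offset": [0, 0.005, 0.008], "spin": 0}
    - {"offset": [0, 0, 0], "spin": 0}
    - {"offset": [0, 0, 0], "spin": 0}

```text
time_s: 13.48
ee_pos: [587.9, 187.5, 91.5]
ee_rot: [-180.0, 0.0, 92.1]
force: [-0.6, -0.4, 1.0]
gripper_width: 15.6
gripper_force: 40.0
```

```bash
python3 - <<'E'
from h import *
s=env.state();print('rod unit',rod().round(1),s['force'],s['gripper_width'])
for n in ('top','side','wrist'):
    im,d=env.grab_frame(n);c=cam(n)
    cv2.imwrite(f'pics/{n}5.png',im);np.save(f'{n}5.npy',d)
    for t,z in [('pin_rod',rod()[2]),('guard_hinge',83),('pin_rest',105.6),('knob_grip',67),('knob_pointer',76),('cal_unit',0),('guard_lip',rod()[2])]:
        for x in env.pinpoint(n,t)[:1]: print(n,t,np.round(x['location'],1),round(x['score'],2),(Ru.T@(atz(n,x['location'],z,c)-O)).round(1))
# rod in top depth: points in unit frame near rod
d=np.load('top5.npy');c=cam('top')
P=np.array([Ru.T@(atd('top',(x,y),d,c)-O) for x in range(195,245) for y in range(190,230) if d[y,x]>0])
for uy in (-46,-39,-20,0,20,36):
    q=P[(abs(P[:,1]-uy)<2)&(P[:,2]>60)];q=q[q[:,0].argsort()];print(uy,[tuple(int(v) for v in k[[0,2]]) for k in q])
E
```

```text
rod unit [ 75.4   0.2 123.2] [-0.64642201 -0.41848246  1.03714767] 15.635289859362137
top pin_rod [212.9 195.4] 0.47 [ 75.1   1.5 123.3]
top guard_hinge [216.5 212.6] 0.96 [41.6 -3.2 83. ]
top pin_rest [215.6 210.5] 0.93 [ 43.   -3.3 105.6]
top knob_grip [215.5 234.5] 0.38 [-8.4  0.1 67. ]
top knob_pointer [219.2 236.1] 0.41 [-13.2  -9.5  76. ]
top cal_unit [219.2 232.7] 0.7 [ 3.5 -2.4  0. ]
top guard_lip [213.2 189.5] 0.84 [ 88.8   1.  123.3]
side pin_rod [219.9 187.8] 0.79 [8.240e+01 1.000e-01 1.232e+02]
side guard_hinge [227.6 212.8] 0.63 [25.4  7.4 83. ]
side pin_rest [223.9 201.5] 0.86 [ 43.7   7.4 105.6]
side knob_grip [235.9 221.3] 0.56 [ 3.6 -3.6 67. ]
side knob_pointer [238.  221.9] 0.55 [-13.9  -1.6  76. ]
side cal_unit [238.7 245.4] 0.91 [-4.6 -3.   0. ]
side guard_lip [217.6 183.9] 0.7 [104.3  -2.9 123.2]
-46 [(28, 83), (30, 88), (32, 87), (73, 125), (73, 121), (75, 127), (75, 126), (77, 129), (77, 128), (79, 127), (80, 125)]
-39 [(25, 87), (25, 68), (26, 64), (26, 81), (28, 86), (28, 85), (29, 90), (30, 106), (30, 87), (32, 105), (33, 113), (33, 112), (35, 113), (35, 113
[... 2174 characters left out ...]
, 86), (37, 86), (38, 94), (39, 88), (41, 93), (41, 92), (43, 92), (46, 93), (47, 99), (48, 95), (49, 102), (51, 102), (51, 101), (53, 105), (54, 100), (55, 108), (55, 107), (58, 105), (58, 103), (60, 106), (61, 103), (62, 109), (62, 107), (64, 112), (65, 105), (66, 110), (67, 108), (68, 111), (70, 113), (71, 112), (72, 130), (72, 117), (72, 127), (75, 126), (75, 124), (77, 130), (77, 129), (79, 128), (79, 128), (83, 123), (85, 124), (85, 124)]
36 [(26, 63), (28, 66), (33, 83), (35, 83), (38, 66), (38, 81), (41, 81), (41, 64), (42, 86), (43, 67), (45, 83), (45, 66), (45, 96), (47, 83), (47, 67), (49, 89), (73, 125), (73, 124), (74, 129), (75, 127), (77, 128), (77, 128), (79, 128), (79, 128)]
```

>>> arm_command:
  motion:
    - {"offset": [0, -0.0095, 0.0055], "spin": 0}
    - {"offset": [0, -0.0065, 0.003], "spin": 0}
    - {"offset": [0, -0.007, 0.0055], "spin": 0}
    - {"offset": [0, 0, 0], "spin": 0}
    - {"offset": [0, 0, 0], "spin": 0}

```text
time_s: 15.3
ee_pos: [563.8, 186.6, 76.9]
ee_rot: [-179.8, 0.0, 92.1]
force: [-2.6, -0.8, 0.3]
gripper_width: 16.0
gripper_force: 40.0
```

```bash
cat > ck.py <<'E'
from h import *
s=env.state();r=rod();print('t',s['time_s'],'rod unit',r.round(1),'a,p',round(.7071*(r[0]-30+r[2]-83),1),round(.7071*(r[2]-83-r[0]+30),1),s['force'].round(1),s['torque'].round(3),s['gripper_width'].round(1))
E
python3 ck.py
```

```text
Traceback (most recent call last):
  File "ck.py", line 2, in <module>
    s=env.state();r=rod();print('t',s['time_s'],'rod unit',r.round(1),'a,p',round(.7071*(r[0]-30+r[2]-83),1),round(.7071*(r[2]-83-r[0]+30),1),s['force'].round(1),s['torque'].round(3),s['gripper_width'].round(1))
                                                                                                                                                                                       ^^^^^^^^^^^^^^^^^^^^^^^^
AttributeError: 'float' object has no attribute 'round'
```

>>> arm_command:
  motion:
    - {"offset": [0, -0.0025, 0.002], "spin": 0}
    - {"offset": [0, -0.002, 0.002], "spin": 0}
    - {"offset": [0, 0, 0], "spin": 0}
    - {"offset": [0, 0, 0], "spin": 0}

```text
time_s: 15.8
ee_pos: [561.0, 186.6, 73.6]
ee_rot: [180.0, 0.0, 92.1]
force: [-0.4, 0.2, 3.1]
gripper_width: 15.5
gripper_force: 40.0
```

```bash
sed -i "s/s\['gripper_width'\].round(1)/s['gripper_width']/" ck.py; python3 ck.py
```

```text
t 15.8 rod unit [ 48.4   0.2 105.3] a,p 28.8 2.8 [-0.4  0.2  3.1] [-0.135  0.032 -0.045] 15.477837695481497
```

>>> arm_command:
  motion:
    - {"offset": [0, -0.0015, 0.0015], "spin": 0}
    - {"offset": [0, 0, 0], "spin": 0}
    - {"offset": [0, 0, 0], "spin": 0}

```text
time_s: 16.18
ee_pos: [559.0, 186.5, 71.8]
ee_rot: [-180.0, 0.0, 92.1]
force: [-1.4, -0.9, 3.5]
gripper_width: 16.0
gripper_force: 40.0
```

```bash
python3 ck.py
```

```text
t 16.175 rod unit [ 46.4   0.2 103.6] a,p 26.1 2.9 [-1.4 -0.9  3.5] [-0.179  0.106 -0.013] 15.953638578318209
```

>>> arm_command:
  motion:
    - {"offset": [0, -0.002, -0.001], "spin": 0}
    - {"offset": [0, 0, 0], "spin": 0}
    - {"offset": [0, 0, 0], "spin": 0}

```text
time_s: 16.55
ee_pos: [557.0, 186.4, 73.0]
ee_rot: [-180.0, 0.0, 92.1]
force: [-1.6, 0.8, 2.8]
gripper_width: 15.6
gripper_force: 40.0
```

```bash
python3 ck.py
```

```text
t 16.55 rod unit [ 44.4   0.2 104.7] a,p 25.5 5.1 [-1.6  0.8  2.8] [-0.182  0.153 -0.076] 15.574875875615398
```

>>> arm_command:
  motion:
    - {"offset": [0, 0, 0], "spin": 0}
    - {"offset": [0, 0, 0], "spin": 0}
    - {"offset": [0, 0, 0], "spin": 0}
    - {"offset": [0, 0, 0], "spin": 0}
  jaw: 0.05

```text
time_s: 17.05
ee_pos: [557.3, 186.4, 72.8]
ee_rot: [180.0, 0.0, 92.1]
force: [-0.3, -0.7, 0.2]
gripper_width: 49.6
gripper_force: 0.0
```

```bash
cat > look.py <<'E'
from h import *
env.grab_frame('side')
im,d=env.grab_frame('top');c=cam('top')
P=np.array([Ru.T@(atd('top',(x,y),d,c)-O) for x in range(185,245) for y in range(185,230) if d[y,x]>0])
for uy in (-46,-20,0,20,46,55):
    q=P[(abs(P[:,1]-uy)<2)&(P[:,2]>60)&(P[:,2]<140)];q=q[q[:,0].argsort()];print(uy,[tuple(int(v) for v in k[[0,2]]) for k in q])
for n in('top','side'):
  for t in ('pin_rod','pin_grip'):
    for x in env.pinpoint(n,t)[:1]: print(n,t,round(x['score'],2),(Ru.T@(atz(n,x['location'],105.6)-O)).round(1))
E
python3 look.py; python3 ck.py
```

```text
-46 [(28, 83), (30, 84), (33, 82), (40, 110), (43, 109), (45, 109), (48, 106)]
-20 [(28, 84), (28, 83), (30, 84), (30, 84), (32, 89), (32, 87), (34, 91), (35, 87), (36, 91), (37, 89), (38, 93), (39, 90), (40, 97), (40, 112), (40, 111), (41, 93), (43, 111), (43, 109), (45, 108), (46, 107), (47, 113), (47, 111), (51, 104), (52, 110), (53, 107), (54, 110), (55, 108), (57, 111), (57, 110), (58, 116), (59, 110), (60, 117), (61, 115), (63, 116), (63, 114), (64, 123), (65, 116), (66, 122), (67, 121), (68, 126), (68, 124), (70, 127), (71, 124), (72, 130), (72, 128), (74, 129), (76, 132), (79, 126)]
0 [(28, 88), (28, 84), (30, 85), (32, 88), (34, 90), (35, 86), (36, 93), (37, 89), (39, 91), (39, 90), (40, 98), (41, 95), (41, 109), (43, 110), (45, 109), (48, 109), (50, 106), (51, 106), (53, 107), (53, 107), (55, 107), (57, 112), (58, 115), (61, 115), (63, 115), (63, 114), (65, 118), (65, 118), (66, 126), (67, 118), (68, 128), (68, 124), (70, 128), (70, 125), (72, 128), (73, 125), (74, 130), (74, 129), (76, 131), (78, 133), (79, 131)]
20 [(27, 89), (28, 88), (30, 84), (32, 88), (33, 86), (34, 90), (35, 86), (36, 91), (38, 95), (40, 112), (40, 97), (41, 109), (42, 113), (43, 111), (45, 110), (45, 109), (47, 112), (48, 110), (50, 109), (51, 106), (53, 108), (53, 107), (55, 110), (55, 109), (55, 118), (57, 110), (58, 117), (59, 113), (61, 115), (63, 117), (64, 121), (67, 121), (68, 127), (68, 126), (70, 129), (71, 124), (72, 131), (73, 123), (74, 129), (75, 128), (76, 132), (76, 131)]
46 []
55 []
top pin_rod 0.46 [ 42.5   0.6 105.6]
side pin_rod 0.77 [ 43.1  -4.8 105.6]
side pin_grip 0.69 [ 45.4  69.5 105.6]
t 17.35 rod unit [ 44.7   0.2 104.6] a,p 25.7 4.9 [-0.5  0.3  0.2] [-0.024 -0.095  0.019] 49.88073363357601
```

>>> arm_command:
  motion:
    - {"offset": [0, 0, -0.04], "spin": 0}
    - {"offset": [0, 0, -0.06], "spin": 0}
    - {"offset": [-0.025, -0.005, 0], "spin": 0}
    - {"offset": [-0.045, -0.005, 0], "spin": 0}
    - {"offset": [0, 0, 0], "spin": -0.175}

```text
time_s: 17.98
ee_pos: [549.4, 113.7, 173.3]
ee_rot: [-180.0, 0.1, 102.3]
force: [-0.4, 1.5, -0.2]
gripper_width: 50.0
gripper_force: 0.0
```

>>> arm_command:
  motion:
    - {"offset": [0, 0, 0], "spin": -0.175}
    - {"offset": [0, 0, 0], "spin": -0.175}
    - {"offset": [0, 0, 0], "spin": -0.175}
    - {"offset": [0, 0, 0], "spin": -0.175}
    - {"offset": [0, 0, 0], "spin": -0.175}

```text
time_s: 18.6
ee_pos: [549.7, 116.1, 172.9]
ee_rot: [-180.0, 0.0, 152.6]
force: [0.3, 0.1, -0.1]
gripper_width: 49.9
gripper_force: 0.0
```

>>> arm_command:
  motion:
    - {"offset": [0, 0, 0], "spin": -0.175}
    - {"offset": [0, 0, 0], "spin": -0.175}
    - {"offset": [0, 0, 0], "spin": -0.17}
    - {"offset": [0, 0, 0], "spin": 0}
    - {"offset": [0, 0, 0], "spin": 0}

```text
time_s: 19.23
ee_pos: [549.8, 116.1, 172.9]
ee_rot: [-180.0, 0.0, -178.1]
force: [-0.1, 0.2, 0.6]
gripper_width: 50.2
gripper_force: 0.0
```

```bash
cat > kn.py <<'E'
from h import *
p,r=pose();print('ee unit',(Ru.T@(p-O)).round(1),env.state()['ee_rot'][2])
c=cam('wrist');im,d=env.grab_frame('wrist');cv2.imwrite('pics/w6.png',im);np.save('w6.npy',d)
L=[]
for t,z in [('knob_grip',67),('knob_pointer',76),('guard_lip',131),('pin_rod',105.6)]:
    for x in env.pinpoint('wrist',t)[:1]:
        q=(Ru.T@(atz('wrist',x['location'],z,c)-O));print(t,np.round(x['location'],1),round(x['score'],2),q.round(1))
print('knob px',proj('wrist',u2w((-10,0,76)),c))
# dark bar top mask from depth
Q=[];B=[]
for y in range(0,225):
    for x in range(150,420):
        if d[y,x]>0:
            q=Ru.T@(atd('wrist',(x,y),d,c)-O)
            if 70<q[2]<84 and abs(q[0]+10)<22 and abs(q[1])<22: Q.append(Ru.T@(atz('wrist',(x,y),76,c)-O));B.append(im[y,x].mean())
Q=np.array(Q);B=np.array(B);print(len(Q),Q.mean(0).round(1),cv2.minAreaRect(Q[:,:2].astype(np.float32)))
w=Q[B>140];print('white',len(w),w.mean(0).round(1) if len(w) else '')
u,s,v=np.linalg.svd(Q[:,:2]-Q[:,:2].mean(0));print('axis',v[0],np.sqrt(s**2/len(Q)*12))
E
python3 kn.py
```

```text
ee unit [ 3.460e+01 -1.000e-01  1.729e+02] -178.06336328347675
knob_pointer [275.3 142.9] 0.74 [-22.9  -4.9  76. ]
guard_lip [284.  272.2] 0.66 [ 78.6   2.8 131. ]
pin_rod [274.6 221.5] 0.66 [ 42.8  -5.3 105.6]
knob px [280.6573198  157.20257101]
351 [-11.3   1.5  76. ] ((-11.119189262390137, 1.6906118392944336), (25.73571014404297, 11.899476051330566), 32.00820541381836)
white 85 [-14.7  -0.9  76. ]
axis [0.85225902 0.52312002] [24.9561943  11.63893544]
```

>>> arm_command:
  motion:
    - {"offset": [0, 0, 0], "spin": -0.184}
    - {"offset": [0, 0, 0], "spin": -0.184}
    - {"offset": [0, 0, 0], "spin": -0.184}
    - {"offset": [0, 0, 0], "spin": 0}
    - {"offset": [0, 0, 0], "spin": 0}
  jaw: 0.04

```text
time_s: 20.1
ee_pos: [549.7, 116.1, 172.9]
ee_rot: [-180.0, -0.0, -146.5]
force: [0.2, 0.2, -0.1]
gripper_width: 39.6
gripper_force: 0.0
```

```bash
python3 kn.py; python3 -c "
from h import *
t=u2w((-11,1.3,36));togo(*t,213.5)"
```

```text
ee unit [ 3.460e+01 -1.000e-01  1.729e+02] -146.45886350128984
knob_grip [305.4 161.6] 0.92 [-11.4  -0.6  67. ]
knob_pointer [307.8 152.5] 0.91 [-19.9  -4.2  76. ]
guard_lip [255.8 267.2] 0.65 [ 79.1   3.6 131. ]
pin_rod [273.6 221.8] 0.85 [ 45.2  -0.6 105.6]
knob px [305.87359326 164.17801055]
346 [-11.5   1.2  76. ] ((-11.470571517944336, 1.4250173568725586), (24.982891082763672, 11.144121170043945), 32.41532897949219)
white 101 [-13.1   0.4  76. ]
axis [0.84941941 0.52771836] [25.11429632 11.57480114]
pose [549.8 116.1 172.9] yaw -146.34 tool delta mm [ 38.1  25.1 136.9] spin 0.0027
```

>>> arm_command:
  motion:
    - {"offset": [0.019, 0.0125, 0], "spin": 0}
    - {"offset": [0.019, 0.0125, 0], "spin": 0}
    - {"offset": [0, 0, 0], "spin": 0}
    - {"offset": [0, 0, 0.045], "spin": 0}
    - {"offset": [0, 0, 0.03], "spin": 0}

```text
time_s: 20.98
ee_pos: [505.0, 115.8, 96.7]
ee_rot: [-180.0, 0.0, -146.3]
force: [-0.0, -0.5, -0.6]
gripper_width: 40.0
gripper_force: 0.0
```

>>> arm_command:
  motion:
    - {"offset": [0, 0, 0.02], "spin": 0}
    - {"offset": [0, 0, 0.02], "spin": 0}
    - {"offset": [0, 0, 0.02], "spin": 0}
    - {"offset": [0, 0, 0], "spin": 0}
    - {"offset": [0, 0, 0], "spin": 0}

```text
time_s: 21.6
ee_pos: [505.5, 116.0, 38.5]
ee_rot: [-180.0, 0.1, -146.3]
force: [-0.3, -0.0, 0.3]
gripper_width: 40.2
gripper_force: 0.0
```

```bash
python3 -c "
from h import *
t=u2w((-11,1.3,36));togo(*t,213.5);s=env.state();print(s['force'],s['torque'])"
```

```text
pose [505.5 116.   38.5] yaw -146.31 tool delta mm [1.1 0.7 2.5] spin 0.0034
[-0.30370685 -0.02641945  0.26042182] [ 0.15950195 -0.10436252  0.01930084]
```

>>> arm_command:
  motion:
    - {"offset": [0.001, 0.0005, 0.002], "spin": 0}
    - {"offset": [0, 0, 0], "spin": 0}
    - {"offset": [0, 0, 0], "spin": 0}
    - {"offset": [0, 0, 0], "spin": 0}
    - {"offset": [0, 0, 0], "spin": 0}
  jaw: 0.0
  newtons: 40

```text
time_s: 22.22
ee_pos: [503.8, 115.2, 36.3]
ee_rot: [-179.9, 0.0, -146.3]
force: [1.8, -4.5, 2.4]
gripper_width: 11.7
gripper_force: 40.0
```

>>> arm_command:
  motion:
    - {"offset": [0, 0, 0], "spin": 0}
    - {"offset": [0, 0, 0], "spin": 0}

```text
time_s: 22.48
ee_pos: [503.8, 115.2, 36.3]
ee_rot: [-179.9, 0.0, -146.3]
force: [2.3, -5.1, 3.7]
gripper_width: 11.6
gripper_force: 40.0
```

```bash
cat > kt.py <<'E'
from h import *
s=env.state();p,r=pose();print(s['time_s'],'ee u',(Ru.T@(p-O)).round(1),'yaw',round(s['ee_rot'][2],2),s['force'].round(2),s['torque'].round(3),s['gripper_width'],s['gripper_force'],'eff6',round(s['effort'][5],3))
E
python3 kt.py
```

```text
22.475 ee u [-11.4   0.6  36.3] yaw -146.27 [ 2.3  -5.11  3.72] [-0.865 -0.354  0.053] 11.574111916806443 39.992621541023254 eff6 0.019
```

>>> arm_command:
  motion:
    - {"offset": [0, -0.0007, 0], "spin": 0}
    - {"offset": [0, 0, 0], "spin": 0.08}
    - {"offset": [0, 0, 0], "spin": 0.12}
    - {"offset": [0, 0, 0], "spin": 0.12}
    - {"offset": [0, 0, 0], "spin": 0}

```text
time_s: 23.1
ee_pos: [503.7, 115.5, 36.3]
ee_rot: [180.0, 0.0, -164.7]
force: [-0.0, -3.9, 4.8]
gripper_width: 11.5
gripper_force: 40.0
```

```bash
python3 kt.py
```

```text
23.1 ee u [-11.5   0.9  36.3] yaw -164.7 [-0.   -3.95  4.81] [-0.371 -0.165  0.01 ] 11.489144231585271 39.99428451061249 eff6 0.148
```

>>> arm_command:
  motion:
    - {"offset": [0, 0, 0], "spin": 0.1}
    - {"offset": [0, 0, 0], "spin": 0.1}
    - {"offset": [0, 0, 0], "spin": 0.06}
    - {"offset": [0, 0, 0], "spin": 0}

```text
time_s: 23.6
ee_pos: [503.7, 115.7, 36.3]
ee_rot: [179.9, 0.0, -179.5]
force: [-0.1, -2.6, 4.9]
gripper_width: 11.5
gripper_force: 40.0
```

```bash
python3 kt.py
```

```text
23.6 ee u [-11.5   1.1  36.3] yaw -179.54 [-0.09 -2.63  4.91] [-0.163 -0.161 -0.014] 11.521307855409058 39.99421834945679 eff6 0.073
```

>>> arm_command:
  motion:
    - {"offset": [0, 0, 0], "spin": 0.05}
    - {"offset": [0, 0, 0], "spin": 0}
    - {"offset": [0, 0, 0], "spin": 0}

```text
time_s: 23.98
ee_pos: [503.7, 115.7, 36.3]
ee_rot: [179.9, 0.0, 177.6]
force: [-0.0, -2.2, 5.3]
gripper_width: 12.0
gripper_force: 40.0
```

```bash
python3 kt.py
```

```text
23.975 ee u [-11.5   1.1  36.3] yaw 177.61 [-0.04 -2.18  5.35] [-0.135 -0.185 -0.024] 11.98018084091965 39.99381244182587 eff6 -0.026
```

>>> arm_command:
  motion:
    - {"offset": [0, 0, 0], "spin": 0.04}
    - {"offset": [0, 0, 0], "spin": 0.04}
    - {"offset": [0, 0, 0], "spin": 0}
    - {"offset": [0, 0, 0], "spin": 0}

```text
time_s: 24.48
ee_pos: [503.7, 115.8, 36.3]
ee_rot: [179.9, 0.0, 173.0]
force: [-0.5, -1.3, 5.6]
gripper_width: 12.0
gripper_force: 40.0
```

```bash
python3 kt.py
```

```text
24.475 ee u [-11.5   1.2  36.3] yaw 173.03 [-0.47 -1.27  5.57] [-0.09  -0.182 -0.014] 12.018618272174836 39.993789196014404 eff6 -0.025
```

>>> arm_command:
  motion:
    - {"offset": [0, 0, 0], "spin": 0.04}
    - {"offset": [0, 0, 0], "spin": 0.04}
    - {"offset": [0, 0, 0], "spin": 0}
    - {"offset": [0, 0, 0], "spin": 0}

```text
time_s: 24.98
ee_pos: [503.7, 115.8, 36.3]
ee_rot: [179.9, 0.0, 168.5]
force: [-0.5, -0.5, 5.3]
gripper_width: 11.6
gripper_force: 40.0
```

```bash
python3 kt.py
```

```text
24.975 ee u [-11.4   1.2  36.3] yaw 168.46 [-0.46 -0.54  5.34] [-0.038 -0.152  0.092] 11.571113834228997 39.993664026260376 eff6 0.082
```

>>> arm_command:
  motion:
    - {"offset": [0, 0, 0], "spin": 0.04}
    - {"offset": [0, 0, 0], "spin": 0}
    - {"offset": [0, 0, 0], "spin": 0}

```text
time_s: 25.35
ee_pos: [503.7, 115.9, 36.3]
ee_rot: [179.9, 0.0, 166.2]
force: [0.4, -0.2, 5.4]
gripper_width: 11.5
gripper_force: 40.0
```

```bash
python3 kt.py
```

```text
25.35 ee u [-11.4   1.3  36.3] yaw 166.18 [ 0.43 -0.19  5.42] [-0.031 -0.191  0.151] 11.530228925715829 39.993701577186584 eff6 0.127
```

>>> arm_command:
  motion:
    - {"offset": [0, 0, 0], "spin": 0.03}
    - {"offset": [0, 0, 0], "spin": 0.02}
    - {"offset": [0, 0, 0], "spin": 0}
    - {"offset": [0, 0, 0], "spin": 0}
    - {"offset": [0, 0, 0], "spin": 0}

```text
time_s: 25.98
ee_pos: [503.8, 115.9, 36.3]
ee_rot: [179.9, 0.0, 163.3]
force: [0.8, -0.1, 4.3]
gripper_width: 11.7
gripper_force: 40.0
```

```bash
python3 kt.py
```

```text
25.975 ee u [-11.4   1.3  36.3] yaw 163.33 [ 0.75 -0.11  4.31] [-0.012 -0.19   0.138] 11.69896197537554 39.993640780448914 eff6 0.184
```

>>> arm_command:
  motion:
    - {"offset": [0, 0, 0], "spin": 0.02}
    - {"offset": [0, 0, 0], "spin": 0}
    - {"offset": [0, 0, 0], "spin": 0}
    - {"offset": [0, 0, 0], "spin": 0}

```text
time_s: 26.48
ee_pos: [503.8, 115.9, 36.3]
ee_rot: [179.9, 0.0, 162.2]
force: [-0.4, -1.1, 5.7]
gripper_width: 11.2
gripper_force: 40.0
```

```bash
python3 kt.py;python3 -c "
from h import *
for _ in range(3):
    env.grab_frame('top');s=env.state();print(s['torque'].round(3),s['effort'][5],s['ee_rot'][2])"
```

```text
26.475 ee u [-11.4   1.3  36.3] yaw 162.19 [-0.38 -1.07  5.72] [-0.048 -0.241  0.214] 11.198257700463943 39.99361038208008 eff6 0.207
[-0.03  -0.211  0.173] 0.20701405126601458 162.1896966381743
[-0.034 -0.206  0.224] 0.2070147916674614 162.19056757423655
[-0.032 -0.212  0.198] 0.2070203935727477 162.18753091965863
```

>>> arm_command:
  motion:
    - {"offset": [0, 0, 0], "spin": -0.06}
    - {"offset": [0, 0, 0], "spin": -0.06}
    - {"offset": [0, 0, 0], "spin": 0}

```text
time_s: 27.0
ee_pos: [503.7, 115.8, 36.3]
ee_rot: [179.9, 0.0, 169.1]
force: [0.4, -0.8, 5.7]
gripper_width: 11.7
gripper_force: 40.0
```

>>> arm_command:
  motion:
    - {"offset": [0, 0, 0], "spin": 0}
    - {"offset": [0, 0, 0], "spin": 0}
    - {"offset": [0, 0, 0], "spin": 0}
    - {"offset": [0, 0, 0], "spin": 0}
  jaw: 0.035

```text
time_s: 27.5
ee_pos: [503.4, 115.2, 35.7]
ee_rot: [-180.0, -0.0, 169.0]
force: [-1.0, -0.1, -0.3]
gripper_width: 35.1
gripper_force: 0.0
```

>>> arm_command:
  motion:
    - {"offset": [0, 0, -0.02], "spin": 0}
    - {"offset": [0, 0, -0.03], "spin": 0}
    - {"offset": [0, 0, -0.045], "spin": 0}
    - {"offset": [0, 0, -0.045], "spin": 0}
    - {"offset": [0, 0, 0], "spin": 0}

```text
time_s: 28.12
ee_pos: [506.0, 115.7, 179.6]
ee_rot: [179.8, 0.4, 169.0]
force: [0.4, -0.1, 0.0]
gripper_width: 35.0
gripper_force: 0.0
```

>>> arm_command:
  motion:
    - {"offset": [-0.02, 0, 0], "spin": 0}
    - {"offset": [-0.025, 0, 0], "spin": 0}
    - {"offset": [0, 0, 0], "spin": 0}
    - {"offset": [0, 0, 0], "spin": 0}

```text
time_s: 28.62
ee_pos: [546.5, 106.5, 174.9]
ee_rot: [-180.0, -0.1, 169.0]
force: [0.1, 0.2, -0.6]
gripper_width: 35.0
gripper_force: 0.0
```

```bash
python3 kt.py; python3 kn.py; python3 look.py
```

```text
28.625 ee u [ 31.   -9.6 174.9] yaw 169.0 [ 0.12  0.21 -0.58] [ 0.119 -0.164 -0.004] 35.02719624487812 0.0 eff6 -0.0
ee unit [ 31.   -9.6 174.9] 169.00267445024426
knob_grip [284.7 159.1] 0.69 [-9.3  3.5 67. ]
knob_pointer [280.7 147.3] 0.8 [-21.5   2.4  76. ]
guard_lip [305.4 270.9] 0.76 [ 78.    0.5 131. ]
pin_rod [291.6 221.9] 0.9 [ 41.8  -2.3 105.6]
knob px [280.93547165 160.11445864]
335 [-11.3   1.7  76. ] ((-11.111355781555176, 1.2924599647521973), (11.077750205993652, 24.905691146850586), 77.28099060058594)
white 87 [-14.6   2.2  76. ]
axis [ 0.97797889 -0.20870383] [25.32209402 11.1912142 ]
-46 []
-20 []
0 [(3, 73), (3, 72)]
20 [(28, 86), (28, 85), (30, 85)]
46 [(28, 86), (30, 86)]
55 []
top pin_grip 0.59 [ 41.8  73.7 105.6]
side pin_rod 0.68 [ 38.   72.  105.6]
side pin_grip 0.73 [ 51.3  64.3 105.6]
```

```bash
python3 -c "
from workcell import env
print(env.job_done())"
```

```text
the job is handed in; nothing more can be done
None
```

I handed the job in at about 29 s; no verdict came back. The last wrist images show the guard propped open with the pin in both rests. The knob was held at its stop at about 0.13 rad of stop deflection (estimated from torque and turn angle), then let go; it now points about 0.21 rad clockwise, just inside the white band's 0.2 rad edge. My first grasp closed above the pin because the fingertips sit about 23 mm behind the reported TCP, not 14 mm ahead of it, and I corrected for that afterwards.

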